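# Lock the last jar of spread into the carrying tray

### The arm

A 7-joint arm with a two-finger parallel gripper is mounted at the origin on a cart in front of the work surface, level with it; the furniture and walls round the work are solid. World frame = base frame: x ahead of the robot, y to its left, z up, the work surface at z = 0. Lengths are in m, angles in degrees, forces in N, time in s.
With the tool pointing down it reaches from about 0.425 to 0.875 m from the base axis. Payload 8.4 kg.
Tool frame: the origin (TCP) lies between the finger pads; the fingertips stand 19 mm ahead of it and the grasp point (between the pads) is the TCP; z points along the fingers, y is the line along which they close (so a half turn about z gives the same grasp; the last joint's range is limited). The gripper opens to 87 mm and grips with 3 to 60 N. Pads are 19 mm wide; open, the fingers measure 117 mm over their backs; the gripper's body (75 mm by 190 mm) begins 51 mm behind the grasp point.
Start: joints at [-69.225, 19.091, 2.286, 83.961, -0.768, 76.965, -3.352], TCP at [0.29, 0.582, 0.242] pointing down, gripper open.
Joint ranges: [-147.57, 147.57], [-21.85, 119.76], [-74.77, 79.35], [14.55, 137.4], [-85.83, 265.84], [4.83, 119.75], [-152.11, 152.11]. Speed limits (degrees/s): [127.2, 127.2, 159.86, 159.86, 180, 180, 180].

### API

Orientations are given as a 3x3 rotation matrix whose columns are the frame's x, y, z axes.
In Python, from station import bot, imaging gives the robot as it stands. The module is installed in compiled form; this text tells all that it offers.
- The arm moves only by the tool drive_tool, never from a script. Its argument "plan" is a list of rows, each a list of 3 entries, a list of its own where there are three numbers: the shift along the tool's x, y, z in units of 40 mm (1.0 is 40 mm), then the turn, a rotation vector about the tool's x, y, z in units of 5 degrees (1.0 is 5 degrees), then the opening, from -1 (shut) to 1 (fully open). A call has 1 to 8 rows; each row is the pose to reach, as a shift and turn from the pose commanded when the call began, along the tool's axes at that moment; what a row does not reach only later rows make up. A row lasts 1/10 s, in which the tool goes at most 50 mm and 8.59 degrees, less where a joint would pass 70% of its speed; a pose out of reach is approached as far as the arm can. A call with a gripper value outside its range is refused whole. The fingers move at their own pace and stop on an object; the grip force is fixed at half the most. Time passes only in rows, so rows that repeat a pose let the fingers close. It gives the time, the measured TCP pose, the force, the opening and the grip force at its end, in the units of the state.
- bot.observe(): the state, without advancing time (a new reading comes with each control period).
- imaging.read_camera(name): name is "side" or "top"; returns a dict with "img" (480x640x3 uint8, blue, green, red), "range_z" (480x640 float32, m along the optical axis (not along the pixel's ray), 0 where there is no reading), "camera_matrix" (3x3 intrinsics, pixels), "R" (3x3) and "t" (3): a world point X has camera coordinates R X + t. Camera axes: x right, y down, z forward; pixel columns grow to the right and rows downward; lengths in m; the calibration is good to about 2 mm. A picture is of the moment at which its call begins.
- bot.sign_off(): hands the job in; it is judged then, once.
Trained networks look in a picture, given as the dict that the camera call returned (one of the last four; its "shot" number tells which), for a name from the list of things; names that differ only in an ending like _2 or _b are one class to them, and where a whole thing is asked for, a point or a joint stands for the part that bears it (a point fixed in the world has none). Each returns a list of dicts, best first, with "p" (0 to 1); they miss things now and then, are a little off and sometimes report something else, mostly with a low value. They report only what shows in the picture. A call takes as long as a camera call.
- imaging.silhouettes(picture, target): "pixels" (480x640 bool, what is visible of it) and "xy" ([column, row] in pixels, amid what is visible of it).
The state is a dict: "time_s": time; "joint_pos": joint angles; "joint_vel": joint speeds; "tau": joint torques, N m; "tool_pos": TCP position; "tool_rot": TCP orientation; "ft_force": force on the tool from outside, world axes, zero at the start; "moment": the same for the moment, N m; "gripper_width": finger opening in m; "grasp_force": force on a finger pad.
Only numpy, scipy, OpenCV 4.12 (cv2) and the standard library are available. Lean on these libraries where they do the work, as an engineer would, in place of code of your own. Each camera call takes 0.05 s, during which the arm holds its last target. There are 200 camera calls.

### The job

The tray of spread jars is going out to the tasting table and must not rattle. Set the third jar, which stands on the counter, upright in the empty place between the two jars and the tray's sliding end stop, gently push the stop up until all three jars stand tight together with no gap, and then lock the stop by tightening its brass wing nut (clockwise) until it is firmly hand-tight. There is little room between the stop and the tray's handle, so turn the nut in short strokes; do not crush the jars with the stop, do not strain the nut, do not lean on the tray, and leave the other things on the counter where they are.

Things in the scene. Friction and masses are not known exactly. Their poses are not given: they have to be found in the camera images.
- tray: Wooden carrying tray, fixed, 405 mm long (its y), 92 mm wide (its x). Origin: centre of its underside, z up. Floor 12 mm up. Side rails 28 mm high leave a lane 72 mm wide (x -36..36 mm). End boards 76 mm high, 12 mm thick, inner faces at y = 190.5 and -190.5 mm. A steel stud at x = 0, y = -95.5 mm carries the wing nut.
- lane_end (a point): Floor of the lane at the inner face of the +y end board (axes as the tray's). The jars stand in a row from here towards -y, the first against the board, then the end stop: three jars tight together end 186 mm from here.
- tray_handle (a point): Top of the dark steel carrying handle on the -y end board, 140 mm above the counter; the handle is 64 mm wide (tray's x), 12 mm thick, and stands 101 mm from the nut's axis. The +y board has the same.
- end_stop: Sliding aluminium end stop, 0.6 kg, loose in the lane with 2 mm play each side, on slippery glides; 2 N slide it along the tray's y, 8 N with the jars. Origin: on the tray's floor under the middle of its cork face, which looks to its +y at the jars; axes as the tray's. Foot 5 mm thick, slotted for the stud, back to y = -135 mm under the wing nut. It starts 31 to 55 mm short of the closed row.
- stop_plate (a point): Middle of the stop's upright plate, 50 mm above the tray's floor, 6 mm behind the plane of the cork face. The plate is 60 mm wide (tray's x), 6 mm thick (9 mm with the cork), 100 mm high; its side edges are straight up to 70 mm, the top is round. Hold it across its 60 mm width and push it low: pushed near its top it tips and binds under the nut.
- wing_nut: Brass wing nut, captive on the upright stud. Origin: on the axis, 3 mm below its brass flange (34 mm across); x along the wings. Hub 23 mm across, up to 17 mm; wings above. Clockwise from above tightens, dropping 6 mm a turn. The worn fibre washer under the flange is 2.3 to 3.7 mm thick, not known: it meets the stop's foot when the origin is 16.3 to 17.7 mm above the tray's, 0.4 to 3 rad from the start.
- nut_web (a point): On the nut's axis, 27 mm above its origin, axes as the nut's. Web 12 mm thick (its y), 44 mm long, 17 to 34 mm above the origin; a round ear at each end, 12 mm thick, 20 mm across: 64 mm over both ears, 42 mm above the origin. Pinch the web or push an ear. Loose it turns at 0.03 N m; on the foot about 0.7 N m a rad; 0.3 N m is hand-tight.
- jar_a: Glass spread jar with black lid, 62 mm across, 78 mm high, 0.29 kg, in the tray next to the +y end board. Origin: centre of its underside.
- jar_b: Same size of jar, in the tray next to the first. Origin: centre of its underside.
- jar_c: Same size of jar, the one that stands on the counter to the left of the tray. Origin: centre of its underside.
- jar_a_mid (a point): Centre of the first jar, 39 mm above its underside.
- jar_b_mid (a point): Centre of the second jar, 39 mm above its underside.
- jar_c_mid (a point): Centre of the third jar (to be loaded), 39 mm above its underside; grasp it across its 62 mm.
- tape: Dark green tape dispenser, 47 x 133 x 67 mm, loose bystander at the right. Origin: centre of its underside.
- ribbon: Reel of gold ribbon lying flat, 64 mm across, 20 mm high, loose bystander. Origin: centre of its underside.

How it is judged:
By the outcome, as a careful person would: the job done as asked, in the order asked, and still so for the second after the job is handed in, with the robot touching nothing.
It also fails if it takes over 72 s, if anything falls off the work surface, if the arm or the gripper's body presses on something with over 40 N, if the wrist force passes 120 N, or if a joint passes its speed limit or range.

## Working session

There is one attempt and no reset: what is moved stays moved. The work goes in short steps, Python scripts to look and compute and a tool call to move; the robot and the scene stay as the last step left them, time stands still between calls to the robot, and variables do not carry over. Pictures are saved under pics/ and viewed, at most 10 in all, crops included, and the job is handed in when it is done.

Besides the shell and the picture viewer there is one more tool, called as name([rows], argument=value, ...), one row to a line, values as JSON. drive_tool: Moves the arm, as the interface text tells. Its arguments: {"type":"object","properties":{"plan":{"type":"array","items":{"type":"array"}}},"required":["plan"]}

```bash
mkdir -p pics
cat > h.py <<'E'
import numpy as np, cv2
from station import bot, imaging
def world(P,px,py,z):
    K,R,t=P["camera_matrix"],P["R"],P["t"]
    c=np.linalg.inv(K)@np.stack([px*z,py*z,z]) 
    return (R.T@(c-np.array(t).reshape(3,1))).T
def cloud(P,m):
    d=P["range_z"]; m=m&(d>0); r,c=np.nonzero(m)
    return world(P,c.astype(float),r.astype(float),d[r,c].astype(float))
E
python3 - <<'E'
from h import *
for n in("top","side"):
    P=imaging.read_camera(n); cv2.imwrite(f"pics/{n}0.png",P["img"])
    print(n,-P["R"].T@P["t"])
    for t in("tray","end_stop","wing_nut","jar_a","tape","ribbon","tray_handle","stop_plate","nut_web"):
        for s in imaging.silhouettes(P,t)[:4]:
            if s["p"]<.3: continue
            c=cloud(P,s["pixels"])
            if len(c): print(t,round(s["p"],2),np.round(s["xy"]),len(c),"med",np.median(c,0).round(3),"lo",np.percentile(c,3,0).round(3),"hi",np.percentile(c,97,0).round(3))
print(bot.observe())
E
```

```text
top [0.29362139 0.10828047 1.40894964]
tray 0.58 [339. 280.] 4891 med [0.488 0.017 0.023] lo [ 0.438 -0.172  0.008] hi [0.549 0.217 0.135]
end_stop 0.98 [389. 277.] 1325 med [ 0.482 -0.095  0.018] lo [ 0.45  -0.149  0.012] hi [ 0.516 -0.019  0.108]
end_stop 0.64 [384. 278.] 304 med [ 0.485 -0.071  0.051] lo [ 0.458 -0.092  0.014] hi [ 0.511 -0.06   0.063]
wing_nut 0.71 [388. 275.] 207 med [ 0.484 -0.071  0.053] lo [ 0.461 -0.085  0.024] hi [ 0.509 -0.061  0.063]
wing_nut 0.52 [342. 276.] 5370 med [0.489 0.015 0.023] lo [ 0.438 -0.173  0.005] hi [0.552 0.217 0.135]
jar_a 0.67 [189. 292.] 816 med [0.46  0.355 0.077] lo [0.433 0.331 0.011] hi [0.489 0.387 0.083]
jar_a 0.62 [269. 267.] 784 med [0.509 0.178 0.089] lo [0.483 0.152 0.023] hi [0.54  0.208 0.095]
jar_a 0.6 [298. 268.] 711 med [0.502 0.112 0.09 ] lo [0.477 0.086 0.045] hi [0.531 0.139 0.096]
tape 0.89 [418. 186.] 1346 med [ 0.692 -0.165  0.038] lo [ 0.662 -0.224  0.006] hi [ 0.726 -0.109  0.067]
tape 0.34 [297. 268.] 751 med [0.503 0.112 0.09 ] lo [0.477 0.084 0.027] hi [0.532 0.14  0.096]
ribbon 0.72 [170. 241.] 624 med [0.58
[... 1998 characters left out ...]
-3.35198525]), 'joint_vel': array([-0.01249273,  0.09742376,  0.0147197 , -0.00073473, -0.03896402,
       -0.03738122, -0.04571375]), 'tau': array([ 4.85101555e-04, -6.56104231e+01,  1.33309487e+00, -4.04079151e+01,
       -5.98625815e-02,  3.47806897e-02, -1.57823740e-05]), 'tool_pos': array([0.28961476, 0.58189919, 0.24155703]), 'tool_rot': array([[-8.95247771e-01,  4.45568658e-01,  1.21593366e-05],
       [ 4.45568658e-01,  8.95247771e-01, -5.98184429e-06],
       [-1.35509413e-05,  6.25865017e-08, -1.00000000e+00]]), 'ft_force': array([ 1.00626984,  0.3863587 , -0.15258149]), 'moment': array([0.02355871, 0.03379986, 0.04977197]), 'grasp_force': 0.0, 'gripper_width': 0.08708619337419846}
```

```bash
cat > m.py <<'E'
from h import *
def circ(c,zlo,zhi):
    q=c[(c[:,2]>zlo)&(c[:,2]<zhi)][:,:2].astype(np.float32)
    (x,y),r=cv2.minEnclosingCircle(q) ; return np.round([x,y,r],4),q.mean(0).round(4),len(q)
E
python3 - <<'E'
from m import *
I={}
for n in("top","side"):
    P=imaging.read_camera(n); I[n]=P["img"]
    for s in imaging.silhouettes(P,"jar_a")[:3]:
        c=cloud(P,s["pixels"]); z=np.median(c[:,2]); print(n,s["xy"],z.round(3),circ(c,z-.006,z+.006))
    s=imaging.silhouettes(P,"end_stop")[0]; c=cloud(P,s["pixels"])
    q=c[(c[:,2]>.03)&(c[:,2]<.115)&(c[:,1]>-.05)]; print("plate",q.min(0),q.max(0),np.median(q,0),np.polyfit(q[:,0],q[:,1],1))
    d=cloud(P,P["range_z"]>0); d=d[(abs(d[:,0]-.49)<.12)&(abs(d[:,1])<.25)]
    # side rails / boards by height
    e=d[(d[:,2]>.07)&(d[:,2]<.145)&(d[:,1]<-.14)]; print("handle-",len(e),e.mean(0),e.min(0),e.max(0))
    e=d[(d[:,2]>.1)&(d[:,2]<.145)&(d[:,1]>.14)]; print("handle+",len(e),e.mean(0),e.min(0),e.max(0))
    e=d[(d[:,2]>.02)&(d[:,2]<.034)]; r=cv2.minAreaRect(e[:,:2].astype(np.float32)); print("rails",len(e),r)
    e=d[(d[:,2]>.034)&(d[:,2]<.07)&(d[:,1]<-.03)&(d[:,1]>-.13)]; print("nut",len(e),e.min(0),e.max(0),cv2.minAreaRect(e[:,:2].astype(np.float32)))
t=cv2.resize(I["top"][200:340,220:460],(800,467),interpolation=cv2.INTER_CUBIC)
cv2.imwrite("pics/a.png",t); cv2.imwrite("pics/b.png",I["side"])
E
```

```text
top [296.5, 266.7] 0.09 (array([0.5067, 0.1122, 0.031 ]), array([0.5058, 0.1121], dtype=float32), 600)
top [185.6, 294.5] 0.077 (array([0.4622, 0.3607, 0.0311]), array([0.4623, 0.3602], dtype=float32), 601)
top [269.8, 268.5] 0.09 (array([0.5127, 0.1791, 0.0311]), array([0.5123, 0.1798], dtype=float32), 613)
plate [ 0.46147428 -0.04250123  0.03001891] [ 0.52190859 -0.01498867  0.11477821] [ 0.4876519  -0.02125832  0.08461906] [-0.10552614  0.02949017]
handle- 386 [ 0.47197217 -0.17130724  0.10201033] [ 0.42955309 -0.18270434  0.07000504] [ 0.51945759 -0.16155336  0.14431728]
handle+ 172 [0.51560383 0.21683095 0.13141978] [0.48776876 0.20793322 0.10166563] [0.55074617 0.22538898 0.14384398]
rails 1905 ((0.49681687355041504, 0.01999858021736145), (0.39690741896629333, 0.09404110163450241), 83.33436584472656)
nut 224 [ 0.4374603  -0.1299336   0.03406963] [ 0.52952193 -0.03314705  0.06934943] ((0.4835008978843689, -0.08232524991035461), (0.09731864184141159, 0.08989519625902176), 88.67620086669922)
side [356.9, 275.8] 0.089 (array([0.5149, 0.1823, 0.0303]), array([0.5177, 0.1872], dtype=
[... 223 characters left out ...]
)
plate [ 0.46301272 -0.03325188  0.0300695 ] [ 0.52290483 -0.01124703  0.11440295] [ 0.49354057 -0.02004486  0.07164037] [-0.12134092  0.03963369]
handle- 475 [ 0.47659761 -0.17009038  0.09999522] [ 0.42902022 -0.18565919  0.0700199 ] [ 0.52100471 -0.1586648   0.14250899]
handle+ 359 [0.52160781 0.2200176  0.12531662] [0.48866241 0.21082034 0.10020456] [0.55158673 0.22652699 0.14225398]
rails 1352 ((0.49791404604911804, 0.02585996687412262), (0.4009224772453308, 0.09338836371898651), 83.58396911621094)
nut 29 [ 0.50725823 -0.07312059  0.04402414] [ 0.51839974 -0.06035628  0.06186017] ((0.514115035533905, -0.06778381764888763), (0.014219679869711399, 0.008570650592446327), 61.31549072265625)
```

View pics/a.png

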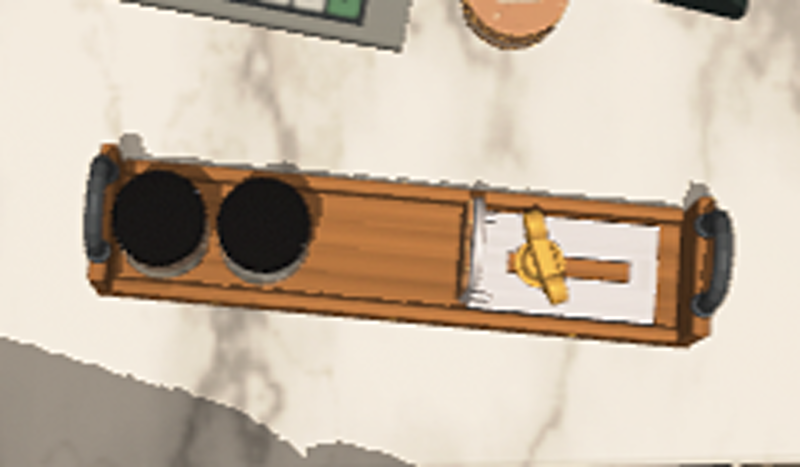

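View pics/b.png

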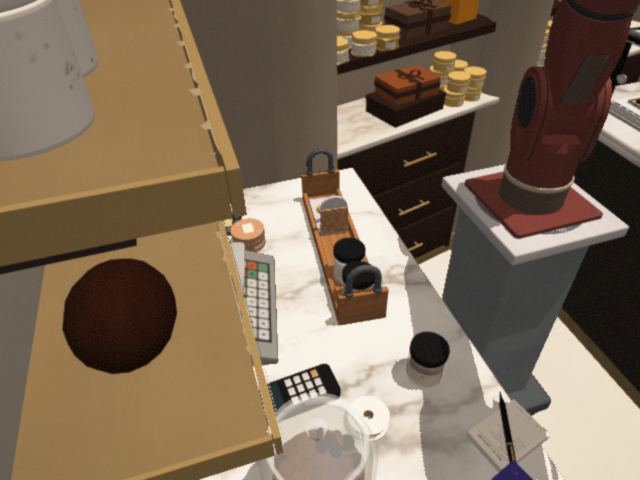

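```bash
cat >> m.py <<'E'
U=np.array([.1132,.9936]);V=np.array([.9936,-.1132]);C=np.array([.4965,.0232])
def tray(x,y,z): return np.r_[C+x*V+y*U,z]
def to(p,yaw=-6.5):
    s=bot.observe();R=s["tool_rot"];a=np.radians(yaw)
    Rt=np.array([[-np.sin(-a)*-1,np.cos(a),0],[0,0,0],[0,0,-1.]]); y=np.array([np.cos(a),np.sin(a),0]);z=np.array([0,0,-1.]);Rt=np.c_[np.cross(y,z),y,z]
    rv=cv2.Rodrigues(R.T@Rt)[0].ravel()
    print("shift",np.round(R.T@(np.array(p)-s["tool_pos"])/.04,3),"turn",np.round(np.degrees(rv)/5,2),"at",s["tool_pos"].round(4),"t",s["time_s"])
E
python3 - <<'E'
from m import *
to([.4625,.361,.14]); 
P=imaging.read_camera("side"); d=cloud(P,P["range_z"]>0)
q=d[(d[:,2]>.12)&(d[:,0]<.85)&(d[:,0]>.35)&(abs(d[:,1])<.7)]; print(len(q),np.percentile(q,[0,2,50,98,100],axis=0).round(3))
P=imaging.read_camera("top"); d=cloud(P,P["range_z"]>0)
q=d[(d[:,2]>.15)&(d[:,0]>.35)]; print(len(q),q.min(0) if len(q) else 0,q.max(0) if len(q) else 0)
n=d[(d[:,2]>.036)&(d[:,2]<.075)&(np.hypot(d[:,0]-.485,d[:,1]+.0717)<.037)]
m=n[:,:2].mean(0);w,v=np.linalg.eigh(np.cov(n[:,:2].T)); print("nut",len(n),m,np.degrees(np.arctan2(v[1,1],v[0,1])),w**.5,np.percentile(n[:,2],[50,90,97]))
E
```

```text
shift [-6.331 -3.018  2.539] turn [-0.   -0.   14.01] at [0.2896 0.5819 0.2416] t 1.3
107279 [[ 0.35  -0.448  0.12 ]
 [ 0.415 -0.432  0.153]
 [ 0.785  0.472  0.406]
 [ 0.845  0.56   0.641]
 [ 0.85   0.562  0.658]]
100894 [ 0.35000703 -0.44459212  0.15000118] [1.02423656 0.73475035 0.63115473]
nut 193 [ 0.48482961 -0.07208509] -164.3923200091936 [0.00412777 0.01775404] [0.05555301 0.06221239 0.06444828]
```

drive_tool([
  [[-6.33,-3.02,2.54],[0,0,14],1],
  [[-6.33,-3.02,2.54],[0,0,14],1],
  [[-6.33,-3.02,2.54],[0,0,14],1],
  [[-6.33,-3.02,2.54],[0,0,14],1],
  [[-6.33,-3.02,2.54],[0,0,14],1],
  [[-6.33,-3.02,2.54],[0,0,14],1],
  [[-6.33,-3.02,2.54],[0,0,14],1],
  [[-6.33,-3.02,2.54],[0,0,14],1],
])

```text
time_s: 2.2
tool_pos: [0.4636, 0.3589, 0.1395]
tool_rot: [[0.101, 0.995, -0.0], [0.995, -0.101, -0.001], [-0.001, -0.0, -1.0]]
ft_force: [-1.0, 0.0, 0.0]
gripper_width: 0.0867
grasp_force: 0.0
```

```bash
python3 -c "
from m import *
to([.4625,.361,.047])"
```

```text
shift [ 0.053 -0.032  2.313] turn [-0.    0.01  0.14] at [0.4636 0.3589 0.1395] t 2.2
```

drive_tool([
  [[0,0,1.0],[0,0,0.2],1],
  [[0,0,1.7],[0,0,0.2],1],
  [[0,0,2.32],[0,0,0.2],1],
  [[0,0,2.32],[0,0,0.2],1],
  [[0,0,2.32],[0,0,0.2],0.6],
  [[0,0,2.32],[0,0,0.2],-1],
  [[0,0,2.32],[0,0,0.2],-1],
  [[0,0,2.32],[0,0,0.2],-1],
])

```text
time_s: 3.0
tool_pos: [0.4629, 0.3614, 0.0483]
tool_rot: [[0.108, 0.994, 0.001], [0.994, -0.108, 0.001], [0.001, 0.001, -1.0]]
ft_force: [-3.0, 0.8, 1.0]
gripper_width: 0.0626
grasp_force: 2.5
```

```bash
python3 -c "
from m import *
to([.4625,.361,.047]);s=bot.observe();print(s['gripper_width'],s['grasp_force'],s['ft_force'])"
```

```text
shift [-0.011 -0.01   0.032] turn [ 0.01 -0.02  0.06] at [0.4629 0.3614 0.0483] t 3.0
0.06259896024292108 2.4552556217531674 [-3.01502666  0.76628029  1.01779473]
```

drive_tool([
  [[0,0,0],[0,0,0],-1],
  [[0,0,0],[0,0,0],-1],
  [[0,0,-0.5],[0,0,0],-1],
  [[0,0,-1.5],[0,0,0],-1],
  [[0,0,-2.5],[0,0,0],-1],
  [[0,0,-3.5],[0,0,0],-1],
  [[0,0,-4.0],[0,0,0],-1],
  [[0,0,-4.1],[0,0,0],-1],
])

```text
time_s: 3.8
tool_pos: [0.4634, 0.3616, 0.2139]
tool_rot: [[0.108, 0.994, 0.003], [0.994, -0.108, 0.003], [0.004, 0.003, -1.0]]
ft_force: [1.2, 0.7, -3.1]
gripper_width: 0.0616
grasp_force: 30.0
```

```bash
python3 -c "
from m import *
to(tray(0,.02,.21));s=bot.observe();print(s['gripper_width'],s['grasp_force'],s['ft_force'])"
```

```text
shift [-7.82   1.743  0.075] turn [ 0.03 -0.04  0.06] at [0.4634 0.3616 0.2139] t 3.8
0.061600520276570606 29.999779765494168 [ 1.19995032  0.66841168 -3.1088643 ]
```

drive_tool([
  [[-0.8,0.18,0],[0,0,0.06],-1],
  [[-2.0,0.45,0],[0,0,0.06],-1],
  [[-3.2,0.71,0],[0,0,0.06],-1],
  [[-4.4,0.98,0],[0,0,0.06],-1],
  [[-5.6,1.25,0],[0,0,0.06],-1],
  [[-6.8,1.52,0],[0,0,0.06],-1],
  [[-7.6,1.7,0],[0,0,0.06],-1],
  [[-7.82,1.74,0],[0,0,0.06],-1],
])

```text
time_s: 4.6
tool_pos: [0.4971, 0.0377, 0.2099]
tool_rot: [[0.119, 0.993, -0.002], [0.993, -0.119, -0.001], [-0.002, -0.002, -1.0]]
ft_force: [0.5, 0.6, -2.5]
gripper_width: 0.0612
grasp_force: 30.0
```

drive_tool([
  [[0,0,1],[0,0,0],-1],
  [[0,0,2],[0,0,0],-1],
  [[0,0,2.5],[0,0,0],-1],
  [[0,0,2.5],[0,0,0],-1],
  [[0,0,2.5],[0,0,0],-1],
])

```text
time_s: 5.1
tool_pos: [0.4974, 0.0426, 0.1109]
tool_rot: [[0.113, 0.994, -0.001], [0.994, -0.113, -0.001], [-0.001, -0.001, -1.0]]
ft_force: [0.7, -0.3, -2.7]
gripper_width: 0.0618
grasp_force: 30.0
```

Run:
```python
from m import *
to(tray(0,.02,.062));s=bot.observe();print(s['gripper_width'],s['grasp_force'],s['ft_force'])
P=imaging.read_camera("side"); cv2.imwrite("pics/c.png",cv2.resize(P["img"][130:330,250:450],(600,600),interpolation=cv2.INTER_CUBIC))
P=imaging.read_camera("top")
for s in imaging.silhouettes(P,"jar_a")[:3]:
    c=cloud(P,s["pixels"]); z=np.median(c[:,2]); print(s["xy"],z.round(3),circ(c,z-.006,z+.006))
```

```text
shift [0.016 0.033 1.223] turn [-0.01  0.01  0.  ] at [0.4974 0.0426 0.1109] t 5.1
0.061753138845168774 29.99978075735271 [ 0.66993916 -0.34011191 -2.67012103]
[298.3, 265.9] 0.09 (array([0.5066, 0.112 , 0.0313]), array([0.5062, 0.1123], dtype=float32), 604)
```

View pics/c.png

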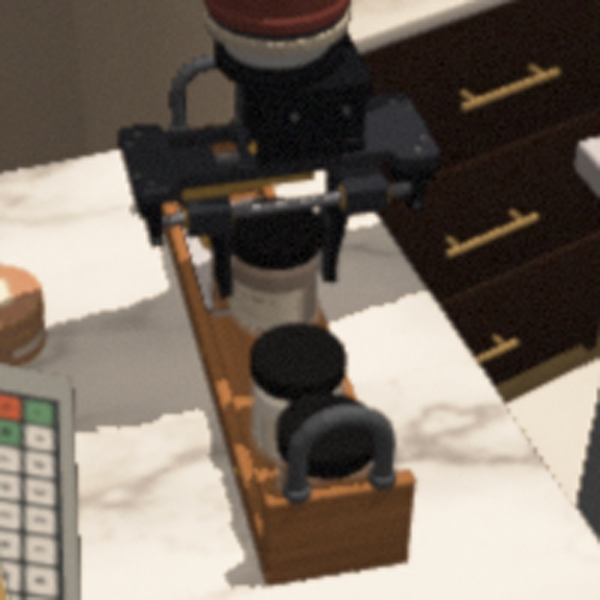

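Crop shows the jar upright in the fingers at (280,260), over the lane in front of jar b (300,365), clear of the rails. Lowering.

drive_tool([
  [[0,0.03,0.5],[0,0,0],-1],
  [[0,0.03,0.9],[0,0,0],-1],
  [[0,0.03,1.1],[0,0,0],-1],
  [[0,0.03,1.18],[0,0,0],-1],
  [[0,0.03,1.2],[0,0,0],-1],
  [[0,0.03,1.2],[0,0,0],-1],
])

```text
time_s: 5.85
tool_pos: [0.4995, 0.0424, 0.0638]
tool_rot: [[0.113, 0.994, 0.001], [0.994, -0.113, 0.0], [0.0, 0.001, -1.0]]
ft_force: [-0.3, 0.1, -1.9]
gripper_width: 0.0616
grasp_force: 30.0
```

drive_tool([
  [[0,0,0.03],[0,0,0],-1],
  [[0,0,0.03],[0,0,0],-1],
])

```text
time_s: 6.05
tool_pos: [0.4992, 0.0423, 0.0623]
tool_rot: [[0.113, 0.994, 0.0], [0.994, -0.113, 0.0], [0.0, 0.0, -1.0]]
ft_force: [0.6, -0.3, -3.4]
gripper_width: 0.0618
grasp_force: 30.0
```

drive_tool([
  [[0,0,0.03],[0,0,0],-1],
  [[0,0,0.03],[0,0,0],-1],
])

```text
time_s: 6.25
tool_pos: [0.4989, 0.0423, 0.0607]
tool_rot: [[0.113, 0.994, -0.0], [0.994, -0.113, -0.0], [-0.0, -0.0, -1.0]]
ft_force: [-1.2, 0.2, -3.4]
gripper_width: 0.0619
grasp_force: 30.0
```

drive_tool([
  [[0,0,0.02],[0,0,0],-1],
  [[0,0,0.02],[0,0,0],-1],
])

```text
time_s: 6.45
tool_pos: [0.499, 0.0423, 0.0602]
tool_rot: [[0.114, 0.994, -0.0], [0.994, -0.114, 0.0], [0.0, -0.0, -1.0]]
ft_force: [-2.1, -1.0, 2.5]
gripper_width: 0.0615
grasp_force: 30.0
```

drive_tool([
  [[0,0,-0.02],[0,0,0],0.2],
  [[0,0,-0.02],[0,0,0],1],
  [[0,0,-0.02],[0,0,0],1],
  [[0,0,-0.02],[0,0,0],1],
  [[0,0,-0.8],[0,0,0],1],
  [[0,0,-1.8],[0,0,0],1],
  [[0,0,-2.5],[0,0,0],1],
  [[0,0,-2.5],[0,0,0],1],
])

```text
time_s: 7.25
tool_pos: [0.5013, 0.0426, 0.1638]
tool_rot: [[0.114, 0.993, 0.006], [0.994, -0.114, 0.002], [0.003, 0.006, -1.0]]
ft_force: [0.6, -0.8, -0.9]
gripper_width: 0.0869
grasp_force: 0.0
```

Run:
```python
from m import *
P=imaging.read_camera("side"); print(bot.observe()["gripper_width"])
for s in imaging.silhouettes(P,"jar_a")[:4]:
    c=cloud(P,s["pixels"]); z=np.percentile(c[:,2],80); print(s["p"],s["xy"],z.round(3),circ(c,z-.008,z+.006))
d=cloud(P,P["range_z"]>0)
q=d[(d[:,2]>.05)&(d[:,2]<.085)&(abs(d[:,1]+.03)<.05)&(abs(d[:,0]-.49)<.05)]
h=(q[:,:2]-C)@np.c_[V,U]; h=h[h[:,1]<-.02]; print("plate tray xy",len(h),h.min(0),h.max(0),np.median(h,0))
to(tray(0,-.0465,.14))
```

```text
0.08727763883966563
0.82 [338.8, 227.9] 0.091 (array([0.4994, 0.0435, 0.0318]), array([0.5006, 0.0469], dtype=float32), 497)
0.75 [347.5, 255.7] 0.091 (array([0.5157, 0.1268, 0.0495]), array([0.509 , 0.1175], dtype=float32), 630)
0.66 [359.5, 276.1] 0.091 (array([0.5063, 0.1815, 0.0387]), array([0.5166, 0.1853], dtype=float32), 434)
0.33 [345.5, 287.3] 0.075 (array([0.4999, 0.0232, 0.2063]), array([0.513 , 0.1687], dtype=float32), 416)
plate tray xy 307 [-0.02866973 -0.09184662] [ 0.03199293 -0.03885037] [ 0.00780103 -0.04281076]
shift [-1.65  -0.014  0.504] turn [ 0.01 -0.01 -0.  ] at [0.4992 0.0425 0.1602] t 7.35
```

drive_tool([
  [[-0.9,0.01,0],[0,0,0],1],
  [[-1.67,0.01,0],[0,0,0],1],
  [[-1.67,0.01,0.0],[0,0,0],1],
  [[-1.67,0.01,0.9],[0,0,0],1],
  [[-1.67,0.01,1.7],[0,0,0],1],
  [[-1.67,0.01,2.2],[0,0,0],1],
  [[-1.67,0.01,2.35],[0,0,0],1],
  [[-1.67,0.01,2.35],[0,0,0],1],
])

```text
time_s: 8.15
tool_pos: [0.4908, -0.024, 0.0648]
tool_rot: [[0.113, 0.994, -0.003], [0.994, -0.113, -0.001], [-0.001, -0.003, -1.0]]
ft_force: [0.3, 0.4, -0.6]
gripper_width: 0.0872
grasp_force: 0.0
```

Run:
```python
from m import *
to(tray(.001,-.047,.065)); print(bot.observe()["ft_force"])
P=imaging.read_camera("side"); cv2.imwrite("pics/d.png",cv2.resize(P["img"][130:330,250:450],(600,600),interpolation=cv2.INTER_CUBIC))
```

```text
shift [ 0.014  0.032 -0.005] turn [-0.03  0.02 -0.  ] at [ 0.4908 -0.024   0.0648] t 8.15
[ 0.25284037  0.39305547 -0.56996774]
```

View pics/d.png

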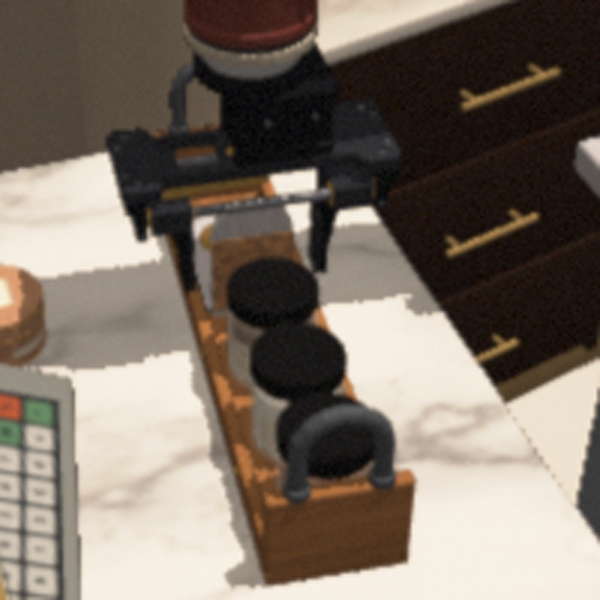

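The fingers straddle the plate (fingers at (187,260) and (320,240), cork plate between at (255,250)); the jar stands upright. Closing.

drive_tool([
  [[0,0.03,0],[0,0,0],0.5],
  [[0,0.03,0],[0,0,0],0.45],
  [[0,0.03,0],[0,0,0],-1],
  [[0,0.03,0],[0,0,0],-1],
  [[0,0.03,0],[0,0,0],-1],
  [[0,0.03,0],[0,0,0],-1],
])

```text
time_s: 8.8
tool_pos: [0.493, -0.0241, 0.0663]
tool_rot: [[0.113, 0.994, 0.0], [0.994, -0.113, 0.0], [0.0, -0.0, -1.0]]
ft_force: [-2.1, 0.5, 4.8]
gripper_width: 0.0599
grasp_force: 30.0
```

Run:
```python
from m import *
s=bot.observe();print(s["ft_force"],s["moment"],s["gripper_width"],s["grasp_force"]);to(tray(0,-.0015,.065))
```

```text
[-2.07877365  0.54203416  4.78898197] [ 0.08027405  0.59437963 -0.02930593] 0.05993104996510824 29.998353728296934
shift [ 1.147 -0.047  0.032] turn [-0. -0. -0.] at [ 0.493  -0.0241  0.0663] t 8.8
```

drive_tool([
  [[0.05,0,-0.03],[0,0,0],-1],
  [[0.15,0,-0.03],[0,0,0],-1],
  [[0.25,0,-0.03],[0,0,0],-1],
  [[0.35,0,-0.03],[0,0,0],-1],
  [[0.45,0,-0.03],[0,0,0],-1],
  [[0.55,0,-0.03],[0,0,0],-1],
  [[0.63,0,-0.03],[0,0,0],-1],
  [[0.7,0,-0.03],[0,0,0],-1],
])

```text
time_s: 9.6
tool_pos: [0.4962, 0.0039, 0.0671]
tool_rot: [[0.113, 0.994, -0.0], [0.994, -0.113, -0.0], [-0.0, -0.0, -1.0]]
ft_force: [-0.1, 0.6, -5.6]
gripper_width: 0.0598
grasp_force: 30.0
```

drive_tool([
  [[0.03,0,0],[0,0,0],-1],
  [[0.06,0,0],[0,0,0],-1],
  [[0.09,0,0],[0,0,0],-1],
  [[0.12,0,0],[0,0,0],-1],
  [[0.15,0,0],[0,0,0],-1],
  [[0.18,0,0],[0,0,0],-1],
  [[0.2,0,0],[0,0,0],-1],
  [[0.2,0,0],[0,0,0],-1],
])

```text
time_s: 10.4
tool_pos: [0.4971, 0.0117, 0.0672]
tool_rot: [[0.113, 0.994, -0.0], [0.994, -0.113, 0.0], [0.0, -0.0, -1.0]]
ft_force: [-0.4, 0.2, -5.4]
gripper_width: 0.0601
grasp_force: 30.0
```

Run:
```python
from m import *
s=bot.observe();print(s["ft_force"],s["moment"]);to(tray(0,-.0015,.065))
P=imaging.read_camera("side")
for s in imaging.silhouettes(P,"jar_a")[:4]:
    c=cloud(P,s["pixels"]); z=np.percentile(c[:,2],80); print(s["p"],s["xy"],z.round(3),circ(c,z-.008,z+.006))
```

```text
[-0.41513623  0.19574707 -5.35686445] [-0.22590668  0.09814492  0.03106001]
shift [ 0.246 -0.047  0.054] turn [-0. -0. -0.] at [0.4971 0.0117 0.0672] t 10.4
0.97 [359.6, 274.6] 0.091 (array([0.5089, 0.1834, 0.0357]), array([0.5165, 0.1851], dtype=float32), 445)
0.81 [348.2, 253.8] 0.091 (array([0.507 , 0.1104, 0.0342]), array([0.509 , 0.1161], dtype=float32), 608)
0.78 [339.1, 229.1] 0.091 (array([0.5097, 0.0614, 0.0542]), array([0.502 , 0.0536], dtype=float32), 539)
0.59 [227.4, 221.2] 0.032 (array([ 0.7018, -0.1181,  0.0191]), array([ 0.7048, -0.115 ], dtype=float32), 70)
```

drive_tool([
  [[0.02,0,0.01],[0,0,0],-1],
  [[0.04,0,0.015],[0,0,0],-1],
  [[0.06,0,0.015],[0,0,0],-1],
  [[0.08,0,0.015],[0,0,0],-1],
  [[0.1,0,0.015],[0,0,0],-1],
  [[0.12,0,0.015],[0,0,0],-1],
])

```text
time_s: 11.1
tool_pos: [0.4976, 0.0159, 0.0666]
tool_rot: [[0.114, 0.994, 0.0], [0.994, -0.114, -0.0], [-0.0, 0.0, -1.0]]
ft_force: [-0.3, -4.9, -2.2]
gripper_width: 0.0597
grasp_force: 30.0
```

drive_tool([
  [[0.015,0,0],[0,0,0],-1],
  [[0.03,0,0],[0,0,0],-1],
  [[0.045,0,0],[0,0,0],-1],
  [[0.06,0,0],[0,0,0],-1],
])

```text
time_s: 11.5
tool_pos: [0.4979, 0.0186, 0.0666]
tool_rot: [[0.114, 0.994, 0.0], [0.994, -0.114, -0.0], [-0.0, 0.0, -1.0]]
ft_force: [-0.6, -4.8, -2.7]
gripper_width: 0.0592
grasp_force: 30.0
```

drive_tool([
  [[0.015,0,0],[0,0,0],-1],
  [[0.03,0,0],[0,0,0],-1],
  [[0.03,0,0],[0,0,0],-1],
])

```text
time_s: 11.8
tool_pos: [0.4981, 0.02, 0.0666]
tool_rot: [[0.113, 0.994, 0.0], [0.994, -0.113, 0.0], [0.0, 0.0, -1.0]]
ft_force: [-0.0, -4.0, -2.8]
gripper_width: 0.0598
grasp_force: 30.0
```

drive_tool([
  [[0.015,0,0],[0,0,0],-1],
  [[0.03,0,0],[0,0,0],-1],
  [[0.03,0,0],[0,0,0],-1],
])

```text
time_s: 12.1
tool_pos: [0.4981, 0.0206, 0.0666]
tool_rot: [[0.114, 0.994, -0.0], [0.994, -0.114, -0.0], [-0.0, -0.0, -1.0]]
ft_force: [0.0, -6.6, -1.9]
gripper_width: 0.0597
grasp_force: 30.0
```

drive_tool([
  [[0.015,0,0],[0,0,0],-1],
  [[0.025,0,0],[0,0,0],-1],
  [[0.025,0,0],[0,0,0],-1],
])

```text
time_s: 12.4
tool_pos: [0.4982, 0.021, 0.0666]
tool_rot: [[0.114, 0.993, -0.0], [0.993, -0.114, -0.001], [-0.001, -0.0, -1.0]]
ft_force: [-0.7, -8.2, -1.3]
gripper_width: 0.0598
grasp_force: 30.0
```

drive_tool([
  [[0.015,0,0],[0,0,0],-1],
  [[0.025,0,0],[0,0,0],-1],
  [[0.025,0,0],[0,0,0],-1],
])

```text
time_s: 12.7
tool_pos: [0.4982, 0.021, 0.0666]
tool_rot: [[0.115, 0.993, -0.001], [0.993, -0.115, -0.002], [-0.002, -0.0, -1.0]]
ft_force: [-1.5, -12.1, 0.2]
gripper_width: 0.0593
grasp_force: 30.0
```

drive_tool([
  [[-0.01,0,0],[0,0,0],-1],
  [[-0.01,0,0],[0,0,0],0.45],
  [[-0.01,0,0],[0,0,0],1],
  [[-0.01,0,0],[0,0,0],1],
  [[-0.01,0,-0.6],[0,0,0],1],
  [[-0.01,0,-1.5],[0,0,0],1],
  [[-0.01,0,-2.2],[0,0,0],1],
  [[-0.01,0,-2.2],[0,0,0],1],
])

```text
time_s: 13.5
tool_pos: [0.5008, 0.0236, 0.1584]
tool_rot: [[0.113, 0.994, 0.006], [0.994, -0.113, 0.003], [0.003, 0.006, -1.0]]
ft_force: [-1.1, -0.0, 0.2]
gripper_width: 0.0868
grasp_force: 0.0
```

drive_tool([
  [[1.2,0,-0.6],[0,0,0],0],
  [[2.4,0,-1.0],[0,0,0],-1],
  [[3.6,0,-1.0],[0,0,0],-1],
  [[4.4,0,-1.0],[0,0,0],-1],
  [[4.4,0,-1.0],[0,0,0],-1],
])

```text
time_s: 14.0
tool_pos: [0.5172, 0.2042, 0.1935]
tool_rot: [[0.105, 0.994, -0.001], [0.994, -0.105, 0.001], [0.001, -0.001, -1.0]]
ft_force: [0.8, 0.3, 0.2]
gripper_width: 0.0549
grasp_force: 0.0
```

Run:
```python
from m import *
P=imaging.read_camera("side"); cv2.imwrite("pics/e.png",cv2.resize(P["img"][150:330,270:410],(466,600),interpolation=cv2.INTER_CUBIC))
T=imaging.read_camera("top"); cv2.imwrite("pics/f.png",cv2.resize(T["img"][230:320,240:440],(800,360),interpolation=cv2.INTER_CUBIC))
d=cloud(P,P["range_z"]>0)
q=d[(d[:,2]>.05)&(d[:,2]<.085)&(abs(d[:,0]-.49)<.05)]; h=(q[:,:2]-C)@np.c_[V,U]; h=h[(h[:,1]<.03)&(h[:,1]>-.03)&(abs(h[:,0])<.033)]; print("plate",len(h),np.median(h,0),np.percentile(h[:,1],90))
d=cloud(T,T["range_z"]>0)
e=d[(d[:,2]>.087)&(d[:,2]<.116)];h=(e[:,:2]-C)@np.c_[V,U];h=h[abs(h[:,0])<.035]
print("top y hist",np.histogram(h[:,1],bins=np.arange(-.02,.2,.004)))
d=cloud(T,T["range_z"]>0)
n=d[(d[:,2]>.036)&(d[:,2]<.075)&(np.hypot(d[:,0]-.485,d[:,1]+.0717)<.037)]
m=n[:,:2].mean(0);w,v=np.linalg.eigh(np.cov(n[:,:2].T)); print("nut",len(n),m,np.degrees(np.arctan2(v[1,1],v[0,1])),w**.5,np.percentile(n[:,2],[50,90,97]))
e=bot.observe();print(e["tool_pos"],e["time_s"],e["gripper_width"])
```

```text
plate 47 [0.02956905 0.00256252] 0.004429726535966071
top y hist (array([ 0,  0,  0, 21, 48, 19, 14, 26, 36, 40, 44, 48, 45, 52, 42, 47, 44,
       43, 33, 28, 18,  7, 22, 32, 37, 45, 36, 35, 30, 19, 16,  9,  5,  0,
        0,  0,  0,  0,  0,  0,  0,  0,  0,  0,  0,  0,  0,  0,  0,  0,  0,
        0,  0,  0]), array([-0.02 , -0.016, -0.012, -0.008, -0.004,  0.   ,  0.004,  0.008,
        0.012,  0.016,  0.02 ,  0.024,  0.028,  0.032,  0.036,  0.04 ,
        0.044,  0.048,  0.052,  0.056,  0.06 ,  0.064,  0.068,  0.072,
        0.076,  0.08 ,  0.084,  0.088,  0.092,  0.096,  0.1  ,  0.104,
        0.108,  0.112,  0.116,  0.12 ,  0.124,  0.128,  0.132,  0.136,
        0.14 ,  0.144,  0.148,  0.152,  0.156,  0.16 ,  0.164,  0.168,
        0.172,  0.176,  0.18 ,  0.184,  0.188,  0.192,  0.196]))
nut 197 [ 0.48478878 -0.07206095] -164.16459688703617 [0.00422051 0.0176255 ] [0.0552206  0.06188727 0.06394942]
[0.51783493 0.19828734 0.19363325] 14.1 0.047028169650386385
```

View pics/e.png

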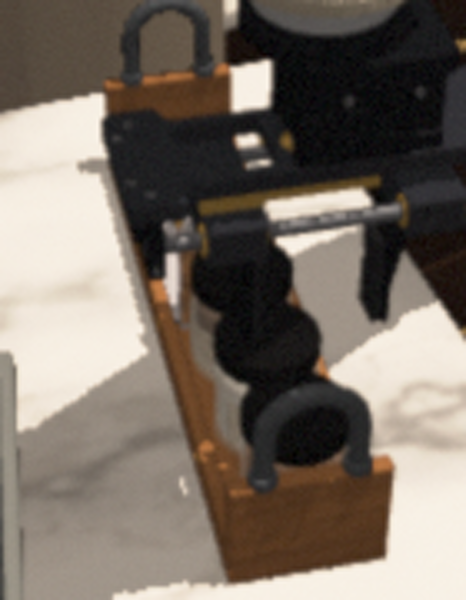

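View pics/f.png

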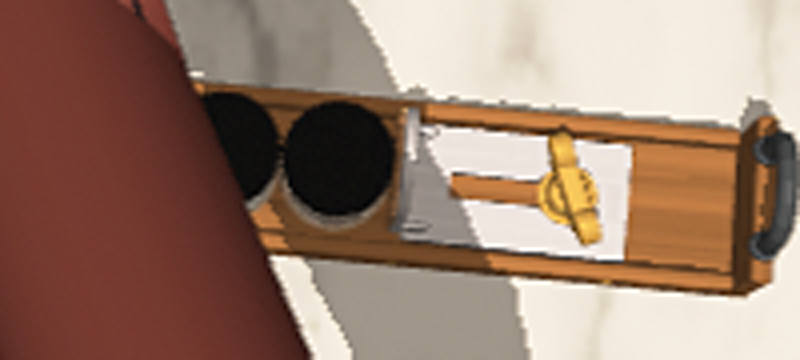

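Crops: three jars touch in a row (lids at (240,280), (265,340), (300,420) in the side crop), stop up against the third; nut at (572,187) in the top crop, its web ~22° off the tray's x. Now the nut: start by pushing an ear with shut fingers, tool y along the web.

```bash
cat >> m.py <<'E'
N=np.array([.485,-.0719])
def push_pose(yaw,d,r,z):
    a=np.radians(yaw);e=np.array([np.cos(a),np.sin(a)]);n=np.array([-np.sin(a),np.cos(a)])
    return np.r_[N-r*e-d*n,z]
def orbit(d,r,degs):
    for g in degs:
        c,s=np.cos(np.radians(g)),np.sin(np.radians(g)); p=np.array([-d,-r]); q=np.array([[c,-s],[s,c]])@p-p
        print(g,(q/.04).round(3),"turn",g/5)
E
python3 - <<'E'
from m import *
to(push_pose(15.8,.026,.022,.16),15.8); to(push_pose(15.8,.026,.022,.06),15.8)
orbit(.0155,.022,range(8,65,8))
E
```

```text
shift [-7.613 -0.327  0.849] turn [-0.01  0.01 -4.44] at [0.5178 0.1983 0.1936] t 14.1
shift [-7.61  -0.325  3.349] turn [-0.01  0.01 -4.44] at [0.5178 0.1983 0.1936] t 14.1
8 [ 0.08  -0.049] turn 1.6
16 [ 0.167 -0.086] turn 3.2
24 [ 0.257 -0.11 ] turn 4.8
32 [ 0.35  -0.122] turn 6.4
40 [ 0.444 -0.12 ] turn 8.0
48 [ 0.537 -0.106] turn 9.6
56 [ 0.627 -0.079] turn 11.2
64 [ 0.712 -0.039] turn 12.8
```

drive_tool([
  [[-1.0,0,0],[0,0,-0.6],-1],
  [[-2.2,-0.1,0.2],[0,0,-1.5],-1],
  [[-3.4,-0.1,0.4],[0,0,-2.4],-1],
  [[-4.6,-0.2,0.6],[0,0,-3.3],-1],
  [[-5.8,-0.2,0.8],[0,0,-4.0],-1],
  [[-7.0,-0.3,0.85],[0,0,-4.44],-1],
  [[-7.6,-0.33,0.85],[0,0,-4.44],-1],
  [[-7.6,-0.33,0.85],[0,0,-4.44],-1],
])

```text
time_s: 14.9
tool_pos: [0.4689, -0.1082, 0.1604]
tool_rot: [[-0.262, 0.965, -0.0], [0.965, 0.262, 0.0], [0.0, -0.0, -1.0]]
ft_force: [1.1, 0.3, 0.5]
gripper_width: 0.0004
grasp_force: 0.0
```

drive_tool([
  [[0,0,0],[0,0,0],-1],
  [[0,0,0],[0,0,0],-1],
])

```text
time_s: 15.1
tool_pos: [0.4706, -0.1024, 0.1604]
tool_rot: [[-0.271, 0.963, -0.0], [0.963, 0.271, 0.0], [0.0, 0.0, -1.0]]
ft_force: [-0.5, -0.6, 0.1]
gripper_width: 0.0007
grasp_force: 0.0
```

Run:
```python
from m import *
to(push_pose(15.8,.026,.022,.06),15.8); s=bot.observe(); print(s["gripper_width"],s["ft_force"],s["joint_pos"])
```

```text
shift [-0.015  0.004  2.51 ] turn [ 0.   -0.01 -0.02] at [ 0.4706 -0.1024  0.1604] t 15.1
0.0007253316836870274 [-0.49034828 -0.60300412  0.05764575] [-32.35405368   2.2572016   40.81936905 114.37022768  -1.66836665
  63.94074613  24.88601097]
```

drive_tool([
  [[0,0,1.0],[0,0,0],-1],
  [[0,0,1.9],[0,0,0],-1],
  [[0,0,2.4],[0,0,0],-1],
  [[0,0,2.5],[0,0,0],-1],
  [[0,0,2.5],[0,0,0],-1],
  [[0.1,0,2.5],[0,0,0],-1],
  [[0.2,0,2.5],[0,0,0],-1],
  [[0.26,0,2.5],[0,0,0],-1],
])

```text
time_s: 15.9
tool_pos: [0.4683, -0.0929, 0.0615]
tool_rot: [[-0.271, 0.963, 0.002], [0.963, 0.271, -0.0], [-0.0, 0.001, -1.0]]
ft_force: [-0.5, -2.3, 2.0]
gripper_width: 0.0006
grasp_force: 1.7
```

drive_tool([
  [[0.04,-0.03,0],[0,0,0.8],-1],
  [[0.08,-0.05,0],[0,0,1.6],-1],
  [[0.12,-0.07,0],[0,0,2.4],-1],
  [[0.17,-0.09,0],[0,0,3.2],-1],
  [[0.21,-0.1,0],[0,0,4.0],-1],
  [[0.26,-0.11,0],[0,0,4.8],-1],
  [[0.26,-0.11,0],[0,0,4.8],-1],
])

```text
time_s: 16.6
tool_pos: [0.4613, -0.084, 0.0611]
tool_rot: [[0.145, 0.989, 0.001], [0.989, -0.145, 0.0], [0.0, 0.001, -1.0]]
ft_force: [0.7, -2.0, 0.7]
gripper_width: 0.0008
grasp_force: 0.7
```

```bash
cat > nut.py <<'E'
from m import *
s=bot.observe(); print(s["tool_pos"],s["ft_force"],s["moment"],s["gripper_width"],s["time_s"])
for n in("top","side"):
    P=imaging.read_camera(n);d=cloud(P,P["range_z"]>0)
    n_=d[(d[:,2]>.042)&(d[:,2]<.068)&(np.hypot(d[:,0]-.485,d[:,1]+.0717)<.036)]
    print(n,len(n_))
    q=imaging.silhouettes(P,"wing_nut")
    for s in q[:2]:
        c=cloud(P,s["pixels"]); c=c[c[:,2]>.036]
        if len(c)<20: continue
        w,v=np.linalg.eigh(np.cov(c[:,:2].T)); print(" p",s["p"],len(c),c.mean(0).round(4),np.degrees(np.arctan2(v[1,1],v[0,1])).round(1),(w**.5).round(4))
    cv2.imwrite(f"pics/n_{n}_{int(bot.observe()['time_s']*100)}.png",cv2.resize(P["img"][230:320,340:440] if n=="top" else P["img"][130:280,260:410],(600,540) if n=="top" else (600,600),interpolation=cv2.INTER_CUBIC))
E
python3 nut.py; ls pics
```

```text
[ 0.46125413 -0.08395196  0.06110842] [ 0.66624808 -1.99703569  0.69249788] [-0.43684213 -0.08136357 -0.00923624] 0.0008201163570637653 16.6
top 0
side 241
 p 0.69 212 [ 0.4912 -0.071   0.0519] 161.3 [0.0033 0.0175]
a.png
b.png
c.png
d.png
e.png
f.png
n_side_1680.png
n_top_1670.png
side0.png
top0.png
```

drive_tool([
  [[0.04,-0.03,0],[0,0,0.8],-1],
  [[0.08,-0.05,0],[0,0,1.6],-1],
  [[0.12,-0.07,0],[0,0,2.4],-1],
  [[0.17,-0.09,0.01],[0,0,3.2],-1],
  [[0.21,-0.1,0.01],[0,0,4.0],-1],
  [[0.26,-0.11,0.02],[0,0,4.8],-1],
  [[0.3,-0.12,0.02],[0,0,5.6],-1],
  [[0.35,-0.12,0.02],[0,0,6.4],-1],
])

```text
time_s: 17.6
tool_pos: [0.4578, -0.0699, 0.0597]
tool_rot: [[0.649, 0.761, -0.001], [0.761, -0.649, -0.0], [-0.0, -0.0, -1.0]]
ft_force: [0.3, -2.3, 1.1]
gripper_width: 0.0001
grasp_force: 0.9
```

```bash
python3 nut.py
```

```text
[ 0.4578174  -0.06986307  0.05970214] [ 0.27565724 -2.27127958  1.06050121] [-0.52388274  0.22671506 -0.02613548] 6.108684432356334e-05 17.6
top 0
side 216
 p 0.52 183 [ 0.4926 -0.0719  0.053 ] 109.6 [0.0105 0.0195]
```

drive_tool([
  [[0.04,-0.03,0],[0,0,0.8],-1],
  [[0.08,-0.05,0],[0,0,1.6],-1],
  [[0.08,-0.05,0],[0,0,1.6],-1],
  [[-0.15,-0.05,0],[0,0,1.6],-1],
  [[-0.2,-0.05,-0.5],[0,0,1.6],-1],
  [[-0.2,-0.05,-1.4],[0,0,1.6],-1],
  [[-0.2,-0.05,-2.4],[0,0,1.6],0],
  [[-2.2,-1.0,-3.0],[0,0,1.6],0.5],
])

```text
time_s: 18.6
tool_pos: [0.4157, -0.0919, 0.1718]
tool_rot: [[0.744, 0.669, 0.006], [0.669, -0.744, -0.002], [0.003, 0.005, -1.0]]
ft_force: [-0.4, 1.0, 1.1]
gripper_width: 0.0097
grasp_force: 0.0
```

drive_tool([
  [[-1.0,-0.7,0],[0,0,-1.6],1],
  [[-2.0,-1.5,0],[0,0,-3.2],1],
  [[-2.5,-2,0],[0,0,-4.8],1],
  [[-2.5,-2,0],[0,0,-6],1],
])

```text
time_s: 19.0
tool_pos: [0.3134, -0.0998, 0.1725]
tool_rot: [[0.518, 0.855, 0.011], [0.855, -0.518, 0.01], [0.015, 0.004, -1.0]]
ft_force: [-0.4, 0.5, 0.5]
gripper_width: 0.0406
grasp_force: 0.0
```

```bash
python3 nut.py; ls -t pics | head -2
```

```text
[ 0.31342812 -0.09976495  0.17253722] [-0.39620606  0.51653846  0.47213665] [-0.09654029  0.14359124  0.00492214] 0.04058114899092689 19.0
top 160
 p 0.81 167 [ 0.4856 -0.0727  0.0545] 126.8 [0.0039 0.0176]
side 148
 p 0.55 155 [ 0.4928 -0.0735  0.0522] 106.5 [0.0088 0.0177]
n_side_1920.png
n_top_1910.png
```

Run:
```python
from m import *
to([.4853,-.0722,.15],36.8)
```

```text
shift [2.85  3.255 0.602] turn [  0.12  -0.1  -13.7 ] at [ 0.3144 -0.101   0.1722] t 19.2
```

drive_tool([
  [[0,0,0],[0,0,-1.6],0],
  [[0.3,0.3,0],[0,0,-3.3],0],
  [[0.7,0.9,0],[0,0,-5],0],
  [[1.2,1.6,0],[0,0,-6.7],0],
  [[1.8,2.2,0.2],[0,0,-8.4],0],
  [[2.4,2.8,0.4],[0,0,-10.1],0],
  [[2.8,3.2,0.55],[0,0,-11.8],0],
  [[2.85,3.25,0.6],[0,0,-13.5],0],
])

```text
time_s: 20.0
tool_pos: [0.488, -0.068, 0.1491]
tool_rot: [[-0.596, 0.803, 0.008], [0.803, 0.596, 0.006], [-0.001, 0.01, -1.0]]
ft_force: [0.7, -0.2, 0.8]
gripper_width: 0.0435
grasp_force: 0.0
```

drive_tool([
  [[0,0,0],[0,0,-0.1],0],
  [[0,0,0],[0,0,-0.1],0],
  [[0,0,0],[0,0,-0.1],0],
])

```text
time_s: 20.3
tool_pos: [0.485, -0.0701, 0.1501]
tool_rot: [[-0.592, 0.806, 0.009], [0.806, 0.592, 0.009], [0.002, 0.013, -1.0]]
ft_force: [0.2, -0.4, 1.3]
gripper_width: 0.0436
grasp_force: 0.0
```

Run:
```python
from m import *
to([.4853,-.0722,.058],36.8);print(bot.observe()["joint_pos"],bot.observe()["gripper_width"])
```

```text
shift [-0.05  -0.054  2.302] turn [ 0.15 -0.02 -0.1 ] at [ 0.485  -0.0701  0.1501] t 20.3
[-29.56955123   3.90205836  34.66368442 114.1385902   -3.14898941
  62.20877368  42.79205304] 0.04357813021551531
```

drive_tool([
  [[-0.05,-0.05,0.6],[0.15,0,-0.1],0],
  [[-0.05,-0.05,1.4],[0.15,0,-0.1],0],
  [[-0.05,-0.05,2.0],[0.15,0,-0.1],0],
  [[-0.05,-0.05,2.3],[0.15,0,-0.1],0],
  [[-0.05,-0.05,2.3],[0.15,0,-0.1],0],
  [[-0.05,-0.05,2.3],[0.15,0,-0.1],0],
])

```text
time_s: 20.9
tool_pos: [0.4859, -0.0726, 0.0588]
tool_rot: [[-0.601, 0.8, -0.001], [0.8, 0.601, 0.001], [0.002, 0.0, -1.0]]
ft_force: [0.9, -0.1, -0.1]
gripper_width: 0.0437
grasp_force: 0.0
```

Run:
```python
from m import *
to([.4853,-.0722,.058],36.8);s=bot.observe();print(s["ft_force"],s["moment"])
P=imaging.read_camera("side"); cv2.imwrite("pics/p.png",cv2.resize(P["img"][130:280,260:410],(600,600),interpolation=cv2.INTER_CUBIC))
```

```text
shift [ 0.018 -0.006  0.019] turn [ 0.   -0.02  0.02] at [ 0.4859 -0.0726  0.0588] t 20.9
[ 0.86766637 -0.14958173 -0.13231362] [-0.0456921   0.01741491 -0.04669141]
```

View pics/p.png

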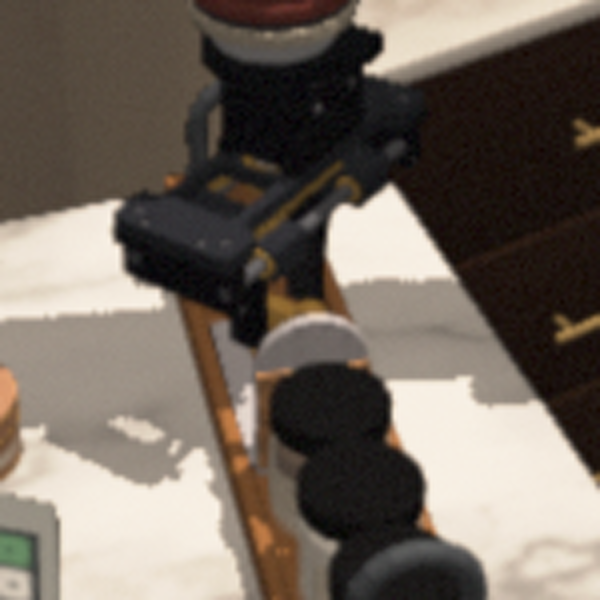

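The fingers stand on both sides of the gold web at (290,305), clear of the stop plate and handle. Pinching.

drive_tool([
  [[0,0,0],[0,0,0],-1],
  [[0,0,0],[0,0,0],-1],
  [[0,0,0],[0,0,0],-1],
  [[0,0,0],[0,0,0],-1],
])

```text
time_s: 21.35
tool_pos: [0.4856, -0.0724, 0.0581]
tool_rot: [[-0.601, 0.799, -0.001], [0.799, 0.601, 0.002], [0.002, -0.0, -1.0]]
ft_force: [-0.2, 0.3, 0.3]
gripper_width: 0.019
grasp_force: 0.0
```

```bash
cat > s.py <<'E'
from m import *
s=bot.observe();R=s["tool_rot"];print("yaw",np.degrees(np.arctan2(R[1,1],R[0,1])).round(2),s["tool_pos"].round(4),"F",s["ft_force"].round(2),"M",s["moment"].round(3),"w",round(s["gripper_width"],4),"g",s["grasp_force"],s["time_s"])
E
python3 s.py
```

```text
yaw 36.96 [ 0.4856 -0.0724  0.0581] F [-0.19  0.3   0.29] M [-0.012  0.041 -0.032] w 0.019 g 0.0 21.35
```

drive_tool([
  [[0,0,0],[0,0,0],-1],
  [[0,0,0],[0,0,0],-1],
  [[0,0,0],[0,0,0],-1],
  [[0,0,0],[0,0,0],-1],
])

```text
time_s: 21.75
tool_pos: [0.4855, -0.0725, 0.0579]
tool_rot: [[-0.601, 0.799, -0.002], [0.799, 0.601, 0.001], [0.002, -0.0, -1.0]]
ft_force: [-0.4, 0.1, 2.9]
gripper_width: 0.0116
grasp_force: 30.0
```

```bash
python3 s.py
```

```text
yaw 36.96 [ 0.4855 -0.0725  0.0579] F [-0.44  0.07  2.9 ] M [ 0.035  0.224 -0.027] w 0.0116 g 29.997771978378296 21.75
```

drive_tool([
  [[0,0,0],[0,0,0.6],-1],
  [[0,0,0],[0,0,1.2],-1],
  [[0,0,0],[0,0,1.8],-1],
  [[0,0,0.01],[0,0,2.4],-1],
  [[0,0,0.01],[0,0,3],-1],
  [[0,0,0.01],[0,0,3],-1],
])

```text
time_s: 22.35
tool_pos: [0.4857, -0.0724, 0.0576]
tool_rot: [[-0.373, 0.928, -0.001], [0.928, 0.373, 0.002], [0.002, -0.001, -1.0]]
ft_force: [-1.5, 0.8, 3.8]
gripper_width: 0.0115
grasp_force: 30.0
```

```bash
python3 s.py
```

```text
yaw 21.92 [ 0.4857 -0.0724  0.0576] F [-1.47  0.77  3.82] M [ 0.085  0.24  -0.018] w 0.0115 g 29.99922752380371 22.35
```

drive_tool([
  [[0,0,0],[0,0,0.6],-1],
  [[0,0,0.01],[0,0,1.2],-1],
  [[0,0,0.01],[0,0,1.8],-1],
  [[0,0,0.02],[0,0,2.4],-1],
  [[0,0,0.02],[0,0,3],-1],
  [[0,0,0.02],[0,0,3],-1],
])

```text
time_s: 22.95
tool_pos: [0.4859, -0.0724, 0.0573]
tool_rot: [[-0.121, 0.993, -0.001], [0.993, 0.121, 0.002], [0.002, -0.001, -1.0]]
ft_force: [-2.8, 0.2, 10.4]
gripper_width: 0.0119
grasp_force: 30.0
```

```bash
python3 s.py
```

```text
yaw 6.96 [ 0.4859 -0.0724  0.0573] F [-2.78  0.2  10.39] M [ 0.118  0.707 -0.043] w 0.0119 g 30.000628530979156 22.95
```

drive_tool([
  [[0,0,0],[0,0,0.6],-1],
  [[0,0,0],[0,0,1.2],-1],
  [[0,0,0.01],[0,0,1.8],-1],
  [[0,0,0.01],[0,0,2],-1],
  [[0,0,0.01],[0,0,2],-1],
])

```text
time_s: 23.45
tool_pos: [0.486, -0.0723, 0.0571]
tool_rot: [[0.052, 0.999, -0.001], [0.999, -0.052, 0.002], [0.002, -0.001, -1.0]]
ft_force: [-2.7, 0.4, 12.9]
gripper_width: 0.0117
grasp_force: 30.0
```

```bash
python3 s.py
```

```text
yaw -2.97 [ 0.486  -0.0723  0.0571] F [-2.74  0.35 12.92] M [ 0.164  0.858 -0.08 ] w 0.0117 g 30.00032365322113 23.45
```

drive_tool([
  [[0,0,-0.02],[0,0,0],-1],
  [[0,0,-0.02],[0,0,0],-1],
  [[0,0,-0.02],[0,0,0],-1],
])

```text
time_s: 23.75
tool_pos: [0.486, -0.0723, 0.0572]
tool_rot: [[0.052, 0.999, -0.001], [0.999, -0.052, 0.002], [0.001, -0.001, -1.0]]
ft_force: [1.4, 0.8, 2.8]
gripper_width: 0.0115
grasp_force: 30.0
```

```bash
python3 s.py
```

```text
yaw -2.98 [ 0.486  -0.0723  0.0572] F [1.37 0.79 2.78] M [ 0.147 -0.351  0.011] w 0.0115 g 29.99938130378723 23.75
```

drive_tool([
  [[0,0,0],[0,0,0.6],-1],
  [[0,0,0],[0,0,1.2],-1],
  [[0,0,0],[0,0,1.8],-1],
  [[0,0,0],[0,0,2],-1],
  [[0,0,0],[0,0,2],-1],
])

```text
time_s: 24.25
tool_pos: [0.486, -0.0724, 0.0571]
tool_rot: [[0.225, 0.974, -0.001], [0.974, -0.225, 0.001], [0.001, -0.001, -1.0]]
ft_force: [4.5, 1.4, -1.2]
gripper_width: 0.0116
grasp_force: 30.0
```

```bash
python3 s.py
```

```text
yaw -12.98 [ 0.486  -0.0724  0.0571] F [ 4.45  1.36 -1.15] M [ 0.078 -1.065  0.01 ] w 0.0116 g 29.99882608652115 24.25
```

drive_tool([
  [[0,0.01,0],[0,0,0.6],-1],
  [[0,0.02,0],[0,0,1.2],-1],
  [[0,0.02,0.005],[0,0,1.8],-1],
  [[0,0.02,0.005],[0,0,2],-1],
  [[0,0.02,0.005],[0,0,2],-1],
])

```text
time_s: 24.75
tool_pos: [0.4862, -0.0725, 0.0569]
tool_rot: [[0.39, 0.921, -0.002], [0.921, -0.39, 0.002], [0.001, -0.002, -1.0]]
ft_force: [2.0, 1.8, 4.2]
gripper_width: 0.0116
grasp_force: 30.0
```

```bash
python3 s.py
```

```text
yaw -22.95 [ 0.4862 -0.0725  0.0569] F [2.04 1.84 4.25] M [ 0.387 -0.321  0.022] w 0.0116 g 30.001888275146484 24.75
```

drive_tool([
  [[0,0,0],[0,0,0.6],-1],
  [[0,0,0],[0,0,1.2],-1],
  [[0,0,0.005],[0,0,1.8],-1],
  [[0,0,0.005],[0,0,2],-1],
  [[0,0,0.005],[0,0,2],-1],
])

```text
time_s: 25.25
tool_pos: [0.4864, -0.0725, 0.0567]
tool_rot: [[0.544, 0.839, -0.001], [0.839, -0.544, 0.002], [0.001, -0.002, -1.0]]
ft_force: [1.3, 2.7, 4.4]
gripper_width: 0.0118
grasp_force: 30.0
```

```bash
python3 s.py
```

```text
yaw -32.94 [ 0.4864 -0.0725  0.0567] F [1.29 2.68 4.42] M [ 0.387 -0.367 -0.017] w 0.0118 g 30.001636147499084 25.25
```

drive_tool([
  [[0,0,0],[0,0,0.6],-1],
  [[0,0,0],[0,0,1.2],-1],
  [[0,0,0],[0,0,1.8],-1],
  [[0,0,0.005],[0,0,2],-1],
  [[0,0,0.005],[0,0,2],-1],
])

```text
time_s: 25.75
tool_pos: [0.4864, -0.0726, 0.0565]
tool_rot: [[0.681, 0.732, -0.001], [0.732, -0.681, 0.001], [0.0, -0.002, -1.0]]
ft_force: [1.5, 1.6, 3.3]
gripper_width: 0.0119
grasp_force: 30.0
```

```bash
python3 s.py
```

```text
yaw -42.95 [ 0.4864 -0.0726  0.0565] F [1.49 1.56 3.26] M [ 0.38  -0.507  0.013] w 0.0119 g 30.00124901533127 25.75
```

drive_tool([
  [[0,0,0],[0,0,0.6],-1],
  [[0,0,0],[0,0,1.2],-1],
  [[0,0,0],[0,0,1.8],-1],
  [[0,0,0],[0,0,1.8],-1],
])

```text
time_s: 26.15
tool_pos: [0.4865, -0.0727, 0.0565]
tool_rot: [[0.788, 0.616, -0.001], [0.616, -0.788, 0.001], [-0.0, -0.002, -1.0]]
ft_force: [3.6, 1.2, 2.7]
gripper_width: 0.0119
grasp_force: 30.0
```

```bash
python3 s.py
```

```text
yaw -51.98 [ 0.4865 -0.0727  0.0565] F [3.61 1.2  2.67] M [ 0.222 -0.742  0.   ] w 0.0119 g 30.001783668994904 26.15
```

drive_tool([
  [[0,0,0],[0,0,0],-0.2],
  [[0,0,0],[0,0,0],0],
  [[0,0,0],[0,0,0],0],
  [[0,0,0],[0,0,0],0],
  [[0,0,-0.6],[0,0,0],0],
  [[0,0,-1.4],[0,0,0],0],
  [[0,0,-2.2],[0,0,0],0],
  [[0,0,-2.4],[0,0,0],-1],
])

```text
time_s: 26.95
tool_pos: [0.4877, -0.0732, 0.1552]
tool_rot: [[0.788, 0.615, 0.002], [0.615, -0.788, 0.002], [0.003, -0.001, -1.0]]
ft_force: [0.3, -0.1, -0.5]
gripper_width: 0.0403
grasp_force: 0.0
```

drive_tool([
  [[0,0,0],[0,0,-1.6],-1],
  [[0,0,0],[0,0,-3.2],-1],
  [[0,0,0],[0,0,-4.8],-1],
  [[0,0,0],[0,0,-6.4],-1],
  [[0,0,0],[0,0,-8],-1],
  [[0,0,0],[0,0,-9.6],-1],
  [[0,0,0],[0,0,-10.7],-1],
  [[0,0,0],[0,0,-10.7],-1],
])

```text
time_s: 27.75
tool_pos: [0.4859, -0.0728, 0.1518]
tool_rot: [[-0.027, 1.0, -0.003], [1.0, 0.027, 0.001], [0.001, -0.003, -1.0]]
ft_force: [-0.1, -0.3, -0.4]
gripper_width: 0.0005
grasp_force: 0.0
```

```bash
sed -i 's/^N=.*/N=np.array([.486,-.0725])/' m.py; python3 nut.py; python3 -c "
from m import *
to(push_pose(1.5,.041,.022,.15),1.5)"; python3 s.py
```

```text
[ 0.4858846  -0.07280969  0.15176988] [-0.10482373 -0.32993196 -0.43344758] [-0.08841328  0.01945352 -0.01682695] 0.00047836498882117365 27.75
top 14
side 161
 p 0.64 152 [ 0.487  -0.0694  0.0511] -142.1 [0.0034 0.0189]
shift [-1.019 -0.553  0.054] turn [-0.02 -0.02 -0.03] at [ 0.4862 -0.0728  0.1522] t 27.95
yaw 1.34 [ 0.4862 -0.0728  0.1522] F [ 0.49 -0.31  1.33] M [-0.121  0.119 -0.024] w 0.0003 g 0.0 27.95
```

drive_tool([
  [[-0.6,-0.3,0],[0,0,0],-1],
  [[-1.02,-0.55,0],[0,0,0],-1],
  [[-1.02,-0.55,0],[0,0,0],-1],
  [[-1.02,-0.55,0.8],[0,0,0],-1],
  [[-1.02,-0.55,1.6],[0,0,0],-1],
  [[-1.02,-0.55,2.2],[0,0,0],-1],
  [[-1.02,-0.55,2.33],[0,0,0],-1],
  [[-1.02,-0.55,2.33],[0,0,0],-1],
])

```text
time_s: 28.75
tool_pos: [0.4649, -0.1141, 0.059]
tool_rot: [[-0.025, 1.0, -0.003], [1.0, 0.025, 0.001], [0.001, -0.003, -1.0]]
ft_force: [-0.7, 0.1, 1.2]
gripper_width: 0.0006
grasp_force: 0.0
```

```bash
cat >> s.py <<'E'
r=s["tool_pos"][:2]-N;F=s["ft_force"];a=np.arctan2(R[1,1],R[0,1])
print("torque about nut",round(r[0]*F[1]-r[1]*F[0]+s["moment"][2],3),"arm only",round(r[0]*F[1]-r[1]*F[0],3),"d",round(-(r@[-np.sin(a),np.cos(a)]),4),"r",round(-(r@[np.cos(a),np.sin(a)]),4))
E
python3 s.py
```

```text
yaw 1.42 [ 0.4649 -0.1141  0.059 ] F [-0.68  0.1   1.2 ] M [-0.095  0.084  0.006] w 0.0006 g 0.0 28.75
torque about nut -0.024 arm only -0.031 d 0.0411 r 0.0222
```

drive_tool([
  [[0.05,0,0],[0,0,0],-1],
  [[0.1,0,0],[0,0,0],-1],
  [[0.15,0,0],[0,0,0],-1],
  [[0.2,0,0],[0,0,0],-1],
  [[0.2,0,0],[0,0,0],-1],
])

```text
time_s: 29.25
tool_pos: [0.4656, -0.1062, 0.0597]
tool_rot: [[-0.026, 1.0, -0.0], [1.0, 0.026, 0.001], [0.001, -0.0, -1.0]]
ft_force: [-0.3, -2.8, 1.5]
gripper_width: 0.0003
grasp_force: 1.1
```

```bash
python3 s.py
```

```text
yaw 1.47 [ 0.4656 -0.1062  0.0597] F [-0.28 -2.77  1.54] M [-0.589  0.002  0.03 ] w 0.0003 g 1.1256441101431847 29.25
torque about nut 0.077 arm only 0.047 d 0.0331 r 0.0213
```

drive_tool([
  [[0.03,0,0],[0,0,0],-1],
  [[0.06,0,0],[0,0,0],-1],
  [[0.09,0,0],[0,0,0],-1],
  [[0.12,0,0],[0,0,0],-1],
  [[0.12,0,0],[0,0,0],-1],
])

```text
time_s: 29.75
tool_pos: [0.4642, -0.1035, 0.0594]
tool_rot: [[-0.024, 1.0, -0.003], [1.0, 0.024, -0.001], [-0.001, -0.003, -1.0]]
ft_force: [-3.9, -10.1, 6.2]
gripper_width: 0.0005
grasp_force: 5.1
```

```bash
python3 s.py
```

```text
yaw 1.37 [ 0.4642 -0.1035  0.0594] F [ -3.86 -10.11   6.18] M [-2.384  0.914  0.064] w 0.0005 g 5.084118582308292 29.75
torque about nut 0.165 arm only 0.101 d 0.0304 r 0.0225
```

drive_tool([
  [[0.03,0,0],[0,0,0],-1],
  [[0.06,0,0],[0,0,0],-1],
  [[0.08,0,0],[0,0,0],-1],
  [[0.08,0,0],[0,0,0],-1],
])

```text
time_s: 30.15
tool_pos: [0.4633, -0.1012, 0.0591]
tool_rot: [[-0.023, 1.0, -0.004], [1.0, 0.023, -0.002], [-0.002, -0.004, -1.0]]
ft_force: [-7.2, -13.3, 6.8]
gripper_width: 0.0004
grasp_force: 6.9
```

```bash
python3 s.py
```

```text
yaw 1.32 [ 0.4633 -0.1012  0.0591] F [ -7.19 -13.33   6.85] M [-3.162  1.544  0.038] w 0.0004 g 6.9386936763476115 30.15
torque about nut 0.134 arm only 0.096 d 0.0282 r 0.0233
```

drive_tool([
  [[0.04,-0.045,0],[0,0,0.8],-1],
  [[0.09,-0.09,0],[0,0,1.6],-1],
  [[0.09,-0.09,0],[0,0,1.6],-1],
])

```text
time_s: 30.45
tool_pos: [0.4594, -0.0975, 0.0591]
tool_rot: [[0.119, 0.993, -0.004], [0.993, -0.119, -0.002], [-0.002, -0.004, -1.0]]
ft_force: [-7.5, -14.2, 7.6]
gripper_width: 0.0004
grasp_force: 7.3
```

```bash
python3 s.py
```

```text
yaw -6.82 [ 0.4594 -0.0975  0.0591] F [ -7.54 -14.17   7.64] M [-3.157  1.656  0.116] w 0.0004 g 7.344100646150764 30.45
torque about nut 0.304 arm only 0.188 d 0.028 r 0.0234
```

drive_tool([
  [[0.04,-0.045,0],[0,0,0.8],-1],
  [[0.08,-0.08,0],[0,0,1.4],-1],
  [[0.08,-0.08,0],[0,0,1.4],-1],
])

```text
time_s: 30.75
tool_pos: [0.4566, -0.0942, 0.0591]
tool_rot: [[0.238, 0.971, -0.004], [0.971, -0.238, -0.002], [-0.003, -0.004, -1.0]]
ft_force: [-6.9, -14.9, 6.6]
gripper_width: 0.0007
grasp_force: 8.1
```

```bash
python3 s.py
```

```text
yaw -13.79 [ 0.4566 -0.0942  0.0591] F [ -6.87 -14.9    6.65] M [-3.326  1.607  0.098] w 0.0007 g 8.06711835321039 30.75
torque about nut 0.388 arm only 0.289 d 0.0281 r 0.0234
```

drive_tool([
  [[0.035,-0.035,0],[0,0,0.6],-1],
  [[0.035,-0.035,0],[0,0,0.6],-1],
  [[0.035,-0.035,0],[0,0,0.6],-1],
])

```text
time_s: 31.05
tool_pos: [0.4555, -0.0925, 0.059]
tool_rot: [[0.287, 0.958, -0.005], [0.958, -0.287, -0.002], [-0.003, -0.004, -1.0]]
ft_force: [-7.1, -13.5, 7.9]
gripper_width: 0.0003
grasp_force: 8.2
```

```bash
python3 s.py
```

```text
yaw -16.69 [ 0.4555 -0.0925  0.059 ] F [ -7.05 -13.51   7.91] M [-3.348  1.702  0.121] w 0.0003 g 8.166321173775941 31.05
torque about nut 0.392 arm only 0.27 d 0.028 r 0.0235
```

drive_tool([
  [[-0.1,0,0],[0,0,0],-1],
  [[-0.25,0,0],[0,0,0],-1],
  [[-0.3,0,0],[0,0,0],-1],
  [[-0.3,0,-0.8],[0,0,0],-1],
  [[-0.3,0,-1.8],[0,0,0],-1],
  [[-0.3,0,-2.8],[0,0,0],-1],
  [[-0.8,-1.0,-3.2],[0,0,0],-1],
  [[-1.4,-2.0,-3.2],[0,0,0],-1],
])

```text
time_s: 31.85
tool_pos: [0.3742, -0.1181, 0.189]
tool_rot: [[0.283, 0.959, 0.002], [0.959, -0.283, 0.001], [0.001, 0.001, -1.0]]
ft_force: [-0.5, 0.0, -0.7]
gripper_width: 0.0006
grasp_force: 0.0
```

drive_tool([
  [[-0.6,-1.0,0],[0,0,0],-1],
  [[-1.0,-1.6,0],[0,0,0],-1],
  [[-1.0,-1.6,0],[0,0,0],-1],
  [[-1.0,-1.6,0],[0,0,0],-1],
])

```text
time_s: 32.25
tool_pos: [0.2992, -0.1382, 0.1872]
tool_rot: [[0.285, 0.959, -0.002], [0.959, -0.285, 0.003], [0.002, -0.002, -1.0]]
ft_force: [0.1, -0.0, 1.2]
gripper_width: 0.0006
grasp_force: 0.0
```

```bash
python3 s.py
python3 - <<'E'
from m import *
P=imaging.read_camera("top"); cv2.imwrite("pics/z.png",cv2.resize(P["img"][220:320,240:440],(800,400),interpolation=cv2.INTER_CUBIC))
S=imaging.read_camera("side"); cv2.imwrite("pics/y.png",cv2.resize(S["img"][150:330,260:410],(500,600),interpolation=cv2.INTER_CUBIC))
for s in imaging.silhouettes(P,"wing_nut")[:2]:
    c=cloud(P,s["pixels"]); c=c[c[:,2]>.036]
    if len(c)<20: continue
    w,v=np.linalg.eigh(np.cov(c[:,:2].T)); print("nut",s["p"],len(c),c.mean(0).round(4),np.degrees(np.arctan2(v[1,1],v[0,1])).round(1),(w**.5).round(4))
for X in(P,S):
  for s in imaging.silhouettes(X,"jar_a")[:3]:
    c=cloud(X,s["pixels"]); z=np.percentile(c[:,2],80); a=circ(c,z-.006,z+.006); print(s["xy"],z.round(3),a,((a[0][:2]-C)@np.c_[V,U]).round(4))
E
```

```text
yaw -16.53 [ 0.2992 -0.1382  0.1872] F [ 0.13 -0.02  1.16] M [-0.1    0.043 -0.038] w 0.0006 g 0.0 32.25
torque about nut -0.025 arm only 0.013 d 0.1161 r 0.1604
nut 0.71 174 [ 0.4847 -0.0717  0.0523] -169.5 [0.0038 0.0173]
nut 0.37 1082 [ 0.4896 -0.0173  0.0871] 84.0 [0.0235 0.1746]
[294.8, 266.6] 0.092 (array([0.5072, 0.1189, 0.0308]), array([0.5068, 0.1186], dtype=float32), 559) [-0.0002  0.0963]
[325.1, 272.9] 0.092 (array([0.5005, 0.058 , 0.0309]), array([0.5002, 0.0583], dtype=float32), 574) [0.    0.035]
[271.4, 268.0] 0.092 (array([0.512 , 0.1786, 0.0314]), array([0.5127, 0.1797], dtype=float32), 587) [-0.0022  0.1562]
[359.8, 279.5] 0.091 (array([0.5093, 0.1833, 0.036 ]), array([0.5164, 0.185 ], dtype=float32), 414) [-0.0054  0.1605]
[347.9, 258.5] 0.091 (array([0.5107, 0.1269, 0.0404]), array([0.5096, 0.1224], dtype=float32), 584) [0.0024 0.1046]
[337.7, 232.6] 0.091 (array([0.5051, 0.069 , 0.0427]), array([0.5028, 0.0607], dtype=float32), 505) [0.0034 0.0465]
```

View pics/z.png

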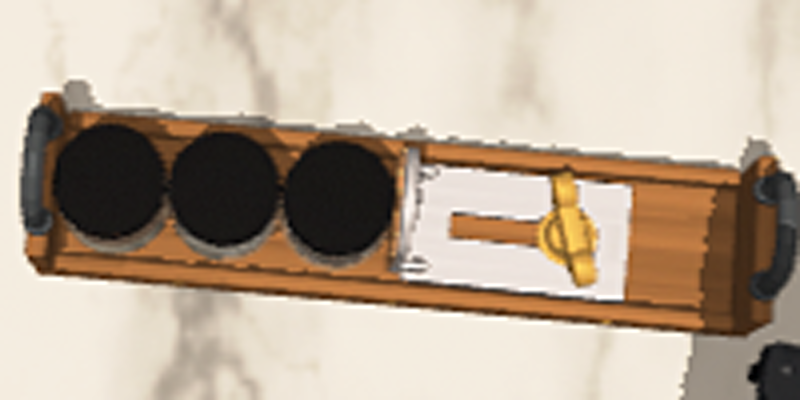

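View pics/y.png

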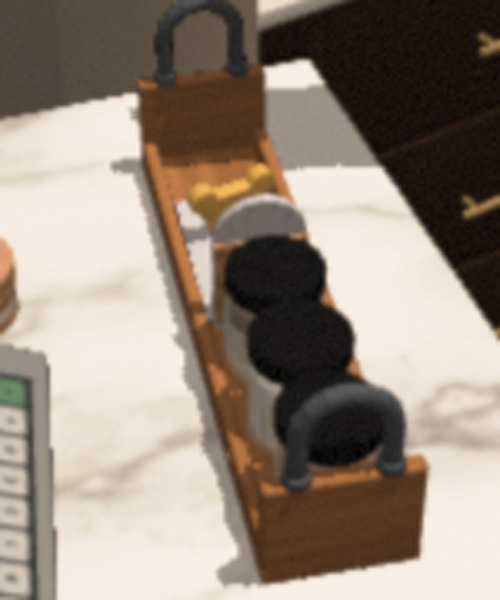

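The top crop shows three lids touching at (110,180), (222,190) and (340,198). The stop plate is tight against the last one at (408,210), and the nut is at (570,230). In the side crop all the jars stand upright. The nut torque read about 0.39 N m and the arm is clear, so I'm handing in.

```bash
python3 -c "
from station import bot
print(bot.sign_off())"
```

```text
the job is handed in; nothing more can be done
None
```

The job is handed in at about 32 s (no verdict came back): the third jar stands in the tray, the stop was pushed up until the row went tight (about 12 N), and the wing nut was tightened to about 0.39 N m by the wrist sensor.

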